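Check two block-heater lids and bring the rack to the one that holds

ROBOT

A 7-joint arm with a two-finger parallel gripper is mounted at the origin on the work surface. World frame = base frame: x ahead of the robot, y to its left, z up, the work surface at z = 0. Lengths are in m, angles in rad, forces in N, time in s.
With the tool pointing down it reaches from about 0.4 to 0.85 m from the base axis. Payload 10.4 kg.
Tool frame: the origin (TCP) lies on the centre line of the jaws, within the pads' length; the fingertips stand 22 mm ahead of it and the grasp point (between the pads) lies 3 mm ahead of it; z points along the fingers, y is the direction in which the jaws open and shut (so a half turn about z gives the same grasp; the last joint's range is limited). The gripper opens to 85 mm and grips with 20 to 120 N. Pads are 22 mm wide; open, the fingers measure 114 mm over their backs; the gripper's body (76 mm by 85 mm) begins 54 mm behind the grasp point. The pads swing forward as they close: fully open they stand 13 mm farther back than shut.
Start: joints at [-1.235, 0.332, -0.065, 1.46, 0.022, 1.35, -0.088], TCP at [0.219, 0.585, 0.253] pointing down, gripper open.
Joint ranges: [-2.6, 2.6], [-0.5, 2.12], [-1.47, 1.34], [0.16, 2.42], [-1.27, 4.41], [0.06, 2.06], [-2.6, 2.6]. Speed limits (rad/s): [2.22, 2.22, 2.79, 2.79, 3.14, 3.14, 3.14].

INTERFACE

Orientations are given as a unit quaternion [x, y, z, w].
In Python, from workcell import manip gives the robot as it stands. The module is installed in compiled form; this text tells all that it offers.
- The arm moves only by the shell command python3 -m crank 'ROWS' [FORCE]. ROWS is JSON, a list of rows, each a list of 3 entries, a list of its own where there are three numbers: the opening, from -1 (shut) to 1 (fully open), then the shift along the tool's x, y, z normalised to -1 to 1, where 1 is 80 mm, then the turn, a rotation vector about the tool's x, y, z normalised to -1 to 1, where 1 is pi/4 rad. In form: [[jaw, [tx, ty, tz], [ax, ay, az]], ...]. A call has exactly 5 rows; each row shifts and turns the commanded pose from where the row before left it, along the tool's axes as they then stand; what a row does not reach is not made up. A row lasts 1/10 s, in which the tool goes at most 50 mm and 8.59 degrees, less where a joint would pass 70% of its speed; a pose out of reach is approached as far as the arm can. A call with a number of a shift or a turn outside -1 to 1 is refused whole. A call with a gripper value outside its range is refused whole. The fingers move at their own pace and stop on an object; FORCE is the grip in N (left out, the last holds). Time passes only in rows, so rows that do not move let the fingers close, or fill a call up. It gives the time, the measured TCP pose, the force and the opening at its end, in the units of the state.
- manip.get_obs(): the state, without advancing time (a new reading comes with each control period).
- manip.camera(name): name is "side" or "top" or "wrist"; returns the picture (400x640x3 uint8, blue, green, red); there is no depth.
- manip.camera_info(name): a dict with "K" (3x3 intrinsics, pixels), "camera_from_world" (4x4, takes a point from world to camera coordinates); the wrist camera has in their place "mount" (4x4, takes a point from camera to tool coordinates, whose origin is the TCP and whose axes are the flange's). Camera axes: x right, y down, z forward; pixel columns grow to the right and rows downward; lengths in m; the calibration is good to about 2 mm. A picture is of the moment at which its call begins: read the wrist's pose just before it. camera_info takes no time and is no camera call.
- manip.hand_in(): hands the job in, once; it reports no verdict.
The state is a dict: "clock": time; "joint_pos": joint angles; "joint_velocities": joint speeds; "tau": joint torques, N m; "position": TCP position; "ee_rot": TCP orientation; "ft_force": force on the tool from outside, world axes, zero at the start; "torque": the same for the moment, N m; "grip_width": opening from 0.0 (shut) to 1.0 (fully open).
Only numpy, scipy, OpenCV 4.12 (cv2) and the standard library are available. Lean on these libraries where they do the work, as an engineer would, in place of code of your own. Each camera call takes 0.05 s, during which the arm holds its last target.

TASK

One of the two block heaters has a worn lid hinge. Raise the lid of the heater on the robot's left about half-way (some 45 degrees) and let go to see whether it holds, then do the same with the right-hand one; leave the lid that holds standing half open and the worn one shut. Then slide the lime-green tube rack along the bench, without lifting it, right up against the side wall, facing it, of the heater whose lid held, at least half of the rack's length alongside it, leaving the other things on the bench where they are.

Things in the scene. Friction and masses are not known exactly. Their poses are not given: they have to be found in the camera images.
- heater_a: Block heater, one of two that look the same: white case 160 mm deep (its x), 110 mm wide (its y), 88 mm high, fixed to the bench; origin at the centre of its underside, its front (display, handle side) looks along its -x, towards the robot. One of the two has a worn lid hinge; whether it stands left or right changes from time to time.
- heater_b: Block heater, one of two that look the same: white case 160 mm deep (its x), 110 mm wide (its y), 88 mm high, fixed to the bench; origin at the centre of its underside, its front (display, handle side) looks along its -x, towards the robot. One of the two has a worn lid hinge; whether it stands left or right changes from time to time.
- lid_a (a joint): Angle of that heater's blue lid in rad: 0 shut, grows as the front rises, stop at 1.4. Lid 164 x 112 mm, top 110 mm above the bench when shut, about 0.2 kg, hinged on the heater's rear top edge. A sound friction hinge holds at any angle and takes 3 to 5 N straight up at the handle to raise; a worn one is light and lets the lid sag shut within about 2 s of being let go.
- lid_b (a joint): Angle of that heater's blue lid in rad: 0 shut, grows as the front rises, stop at 1.4. Lid 164 x 112 mm, top 110 mm above the bench when shut, about 0.2 kg, hinged on the heater's rear top edge. A sound friction hinge holds at any angle and takes 3 to 5 N straight up at the handle to raise; a worn one is light and lets the lid sag shut within about 2 s of being let go.
- lid_a_handle (a point): Centre of the lid's handle: a level round steel bar 10 mm thick and 90 mm long (along y), parallel to the lid's front edge and 29 mm clear of it, its axis 101 mm above the bench and 198 mm ahead of the hinge axis when shut; open space above, below and in front.
- lid_b_handle (a point): Centre of the lid's handle: a level round steel bar 10 mm thick and 90 mm long (along y), parallel to the lid's front edge and 29 mm clear of it, its axis 101 mm above the bench and 198 mm ahead of the hinge axis when shut; open space above, below and in front.
- lid_a_hinge (a point): Centre of the lid's hinge axis (along the heater's y), 90 mm above the bench on the heater's rear edge; its axes turn with the lid.
- lid_b_hinge (a point): Centre of the lid's hinge axis (along the heater's y), 90 mm above the bench on the heater's rear edge; its axes turn with the lid.
- rack: Lime-green tube rack, loose, standing between the heaters: 130 mm long (its x), 85 mm wide (its y), 35 mm high, clear tube caps to 42 mm, about 0.35 kg; origin at the centre of its underside. A push of 2 to 5 N slides it.
- amber_bottle: Amber reagent bottle with a blue cap, 90 mm across, 190 mm high, to the left of the heaters; origin at its foot. Leave alone.
- jar: White jar, 66 mm across, 85 mm high, to the right of the heaters; origin at its foot. Leave alone.
- tip_box: Pipette tip box, red top, 88 x 123 x 81 mm, behind the lime rack; origin at its foot. Leave alone.
- violet_rack: Violet tube rack 80 x 150 x 28 mm in front of the lime one; origin at its foot. Leave alone.
- timer: Flat white timer with orange buttons, 60 x 85 x 19 mm; origin at its foot. Leave alone.
Not all that is in view belongs to the job. Of the things that look like the rack, take the one that is farthest to the robot's left at the start.

How it is judged:
On the way, in this order (a step that is already met when the one before it is completed fails the run):
1. the left-hand heater's lid is raised by the robot about half-way (0.5 to 1.1 rad) (((world y of heater_a above 0 m and value of joint lid_a between 0.5 and 1.1 rad and contact force between any of the fingers, the arm and heater_a above 0.2 N) or (world y of heater_a below 0 m and value of joint lid_b between 0.5 and 1.1 rad and contact force between any of the fingers, the arm and heater_b above 0.2 N))), for 0.05 s.
2. the left-hand heater is let go and the hand drawn away: its lid stays at 0.5 to 1.1 rad by itself, or, if worn, has sagged shut (((world y of heater_a above 0 m and (value of joint lid_a below 0.12 rad and contact force between each of the fingers, the arm and heater_a below 0.2 N) and distance between the grasp point and lid_a_handle above 0.06 m) or (world y of heater_a below 0 m and (value of joint lid_b between 0.5 and 1.1 rad and velocity of joint lid_b between -0.05 and 0.05 rad/s and contact force between each of the fingers, the arm and heater_b below 0.2 N) and distance between the grasp point and lid_b_handle above 0.06 m))), for 0.5 s.
3. the right-hand heater's lid is raised by the robot about half-way (0.5 to 1.1 rad) (((world y of heater_a below 0 m and value of joint lid_a between 0.5 and 1.1 rad and contact force between any of the fingers, the arm and heater_a above 0.2 N) or (world y of heater_a above 0 m and value of joint lid_b between 0.5 and 1.1 rad and contact force between any of the fingers, the arm and heater_b above 0.2 N))), for 0.05 s.
4. the right-hand heater is let go and the hand drawn away: its lid stays at 0.5 to 1.1 rad by itself, or, if worn, has sagged shut (((world y of heater_a below 0 m and (value of joint lid_a below 0.12 rad and contact force between each of the fingers, the arm and heater_a below 0.2 N) and distance between the grasp point and lid_a_handle above 0.06 m) or (world y of heater_a above 0 m and (value of joint lid_b between 0.5 and 1.1 rad and velocity of joint lid_b between -0.05 and 0.05 rad/s and contact force between each of the fingers, the arm and heater_b below 0.2 N) and distance between the grasp point and lid_b_handle above 0.06 m))), for 0.5 s.
5. the lime rack stands against the near side of the heater whose lid held (((world y of heater_a above 0 m and y of rack in the frame of heater_b above 0 m) or (world y of heater_a below 0 m and y of rack in the frame of heater_b below 0 m)) and y of rack in the frame of heater_b between -0.135 and 0.135 m and x of rack in the frame of heater_b between -0.1 and 0.1 m and height (world z) of rack below 0.005 m and angle between rack's own z axis and vertical below 0.08 rad and linear speed of rack below 0.02 m/s), for 0.2 s.
At the end, for the whole second after the job is handed in: The sound lid stands still and untouched at 0.5 to 1.1 rad, the worn lid is shut (under 0.12 rad), and the lime rack rests flat beside the near wall of the sound heater: in its frame, rack centre within 135 mm sideways (97.5 mm when flush) and 100 mm along its depth (all of step 5 and value of joint lid_b between 0.5 and 1.1 rad and velocity of joint lid_b between -0.05 and 0.05 rad/s and contact force between each of the fingers, the arm and heater_b below 0.2 N and value of joint lid_a below 0.12 rad and contact force between each of the fingers, the arm and heater_a below 0.2 N).
It fails at once if the lime rack is lifted off the bench or tipped (height (world z) of rack above 0.015 m or angle between rack's own z axis and vertical above 0.25 rad).
It fails at once if a bystander (bottle, jar, tip box, violet rack or timer) is displaced by more than 30 mm or knocked over (distance of any of amber_bottle, jar, tip_box, violet_rack, timer from where it was at the start of the episode above 0.03 m or angle between any of amber_bottle, jar, tip_box, violet_rack, timer's own z axis and vertical above 0.3 rad).
It also fails if it takes over 72 s, if anything falls off the work surface, if the arm or the gripper's body presses on something with over 40 N, if the wrist force passes 120 N, or if a joint passes its speed limit or range.

## Working session

There is one attempt and no reset: what is moved stays moved. The work goes in short steps, Python scripts to look and compute and a shell command to move; the robot and the scene stay as the last step left them, time stands still between calls to the robot, and variables do not carry over. Pictures are saved under pics/ and viewed, and the job is handed in when it is done.

```bash
mkdir -p pics; python3 - <<'E'
from workcell import manip
import cv2,numpy as np
print(manip.get_obs())
for n in("top","side","wrist"):
    cv2.imwrite(f"pics/{n}0.png",manip.camera(n)); print(n,manip.camera_info(n))
E
```

```text
{'clock': 0.0, 'joint_pos': array([-1.23463252,  0.33283078, -0.06470247,  1.46093697,  0.02158289,
        1.34991818, -0.08852378]), 'joint_velocities': array([ 1.79772055e-03, -5.26827048e-04, -1.55562208e-03,  7.21074714e-05,
        2.14836605e-03, -1.24874382e-03, -5.88503934e-04]), 'tau': array([-8.44257102e-04, -6.25435925e+01,  4.88160679e-02, -3.91614640e+01,
        1.61323103e-02,  9.49183741e-03, -3.43155136e-05]), 'position': array([0.21932341, 0.58488137, 0.25254365]), 'ee_rot': array([ 1.78423509e-01,  9.83953537e-01, -6.92017550e-04, -1.00484097e-04]), 'ft_force': array([ 1.32884382, -0.18490782, -0.76767149]), 'torque': array([-0.01374795,  0.06046249,  0.01345779]), 'grip_width': 0.9996135092396737}
top {'K': array([[451.16729231,   0.        , 313.62378208],
       [  0.        , 451.16729231, 196.97490937],
       [  0.        ,   0.        ,   1.        ]]), 'camera_from_world': array([[ 0.0165022 , -0.99978749, -0.01235491, -0.00585911],
       [-0.98802675, -0.01440986, -0.15360826,  0.58183454],
       [ 0.15339759,  0.01474185, -0.98805458,  1.44734446],
   
[... 310 characters left out ...]
     [-0.08077103, -0.67888374, -0.72978963,  0.11942852],
       [ 0.0831123 ,  0.72504471, -0.68366843,  1.09587785],
       [ 0.        ,  0.        ,  0.        ,  1.        ]])}
wrist {'K': array([[335.65451871,   0.        , 316.89191385],
       [  0.        , 335.65451871, 204.19372948],
       [  0.        ,   0.        ,   1.        ]]), 'mount': array([[-2.75634345e-04, -9.58690239e-01, -2.84452016e-01,
         7.24857354e-02],
       [ 9.99999960e-01, -2.83627726e-04, -1.30890328e-05,
        -4.05513782e-04],
       [-6.81301505e-05, -2.84452009e-01,  9.58690279e-01,
        -1.20039218e-01],
       [ 0.00000000e+00,  0.00000000e+00,  0.00000000e+00,
         1.00000000e+00]])}
```

View pics/top0.png

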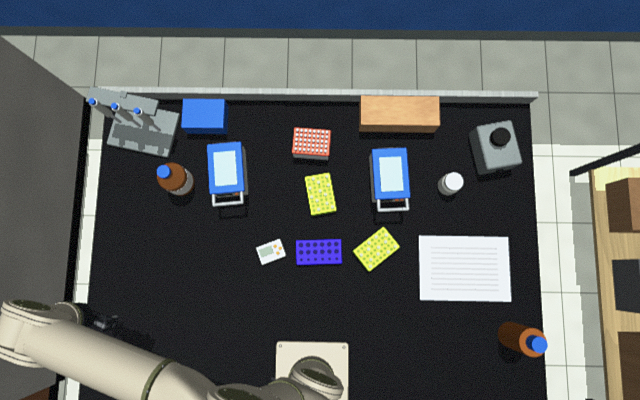

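View pics/side0.png

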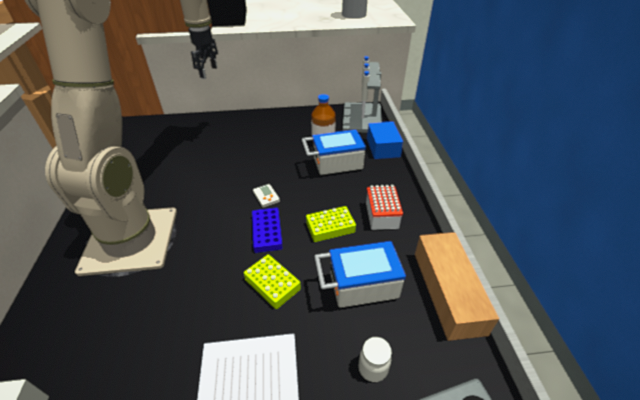

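The top view shows two lime racks: one at about (320,194) between the heaters and one at about (376,249), nearer the robot. The first is farther to the robot's left and stands between the heaters, so it fits the description. The heaters are at about (226,170) on the left and (390,177) on the right. Next I'll measure them and enlarge a crop to confirm.

```bash
cat > h.py <<'E'
import cv2,numpy as np
from workcell import manip
def ray(n,uv):
    i=manip.camera_info(n);K=i["K"];T=i["camera_from_world"];R=T[:3,:3]
    d=R.T@np.linalg.inv(K)@np.array([uv[0],uv[1],1.]);return -R.T@T[:3,3],d
def onz(n,uv,z):
    o,d=ray(n,uv);return o+d*(z-o[2])/d[2]
def blobs(im,lo,hi,amin=60):
    h=cv2.cvtColor(im,cv2.COLOR_BGR2HSV);m=cv2.inRange(h,np.array(lo),np.array(hi))
    m=cv2.morphologyEx(m,cv2.MORPH_CLOSE,np.ones((5,5)))
    cs,_=cv2.findContours(m,cv2.RETR_EXTERNAL,cv2.CHAIN_APPROX_NONE)
    return [c for c in cs if cv2.contourArea(c)>amin]
LIME=((25,120,120),(40,255,255));BLUE=((100,150,120),(118,255,255))
def rect_w(n,c,z):
    p=np.array([onz(n,q[0],z)[:2] for q in c],np.float32)
    return cv2.minAreaRect(p*1000)
E
python3 - <<'E'
from h import *
im=cv2.imread("pics/top0.png");
for nm,col,z in(("lime",LIME,.035),("blue",BLUE,.11)):
    for c in blobs(im,*col):
        print(nm,cv2.boundingRect(c),rect_w("top",c,z))
c=cv2.resize(im[110:280,190:430],None,fx=3.3,fy=3.3,interpolation=cv2.INTER_CUBIC);cv2.imwrite("pics/crop0.png",c)
E
```

```text
lime (353, 227, 47, 44) ((416.385498046875, -203.13409423828125), (86.36864471435547, 131.86233520507812), 38.788414001464844)
lime (305, 173, 32, 42) ((596.5140380859375, -18.32196807861328), (131.83395385742188, 86.31967163085938), 11.047920227050781)
blue (532, 337, 15, 16) ((135.2821044921875, -679.2210693359375), (41.541969299316406, 43.56280517578125), 86.71717834472656)
blue (157, 165, 13, 13) ((648.9570922851562, 486.1608581542969), (39.98373794555664, 38.5973014831543), 3.7759454250335693)
blue (372, 147, 38, 53) ((653.2430419921875, -241.0684814453125), (164.4703826904297, 111.78634643554688), 3.4059109687805176)
blue (207, 141, 38, 53) ((664.0213623046875, 287.2339172363281), (164.70489501953125, 112.22325134277344), 6.128076076507568)
blue (181, 98, 44, 31) ((844.27392578125, 369.2325134277344), (138.9225311279297, 98.81849670410156), 89.27886199951172)
```

View pics/crop0.png

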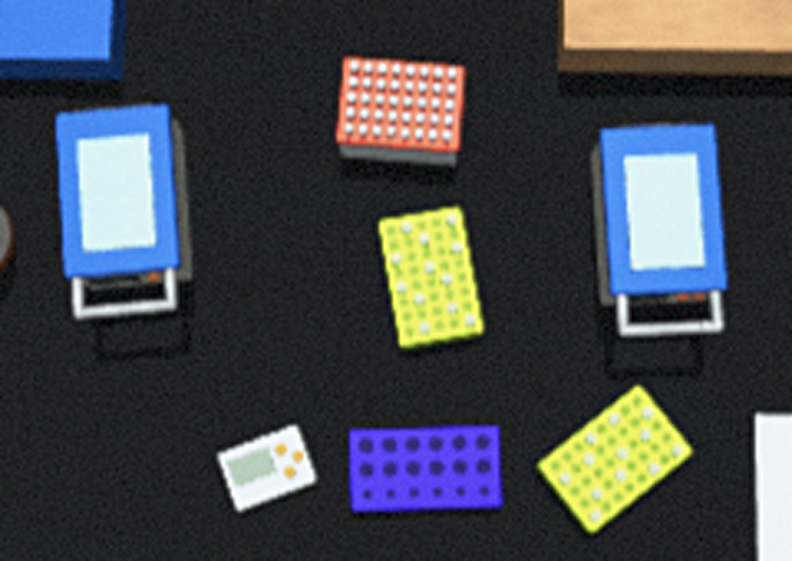

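Two lime racks, both 131 x 86 mm as given: (320,194) at world y = -0.018, and (376,249) at y = -0.203. The crop confirms the first one. It's the left-most and stands between the heaters. Lids measure 164 x 112, yaw about 6.1° (left) and 3.4° (right).

I'll move over the left handle at about (0.549, 0.275).

```bash
python3 -m crank '[[-0.3,[-0.52,-0.22,0],[0,0,0.17]],[-0.3,[-0.54,-0.13,0],[0,0,0.17]],[-0.3,[-0.56,-0.05,0],[0,0,0.17]],[-0.3,[-0.56,0.02,0],[0,0,0.17]],[-0.3,[-0.55,0.1,0],[0,0,0.17]]]' 60
cat >> h.py <<'E'
from scipy.spatial.transform import Rotation as Ro
def goto(p,yaw=None,R=None):
    o=manip.get_obs();A=Ro.from_quat(o["ee_rot"]);d=A.inv().apply(np.array(p)-o["position"])/.08
    print("clk",round(o["clock"],2),"pos",o["position"].round(4),"grip",round(o["grip_width"],3),"F",o["ft_force"].round(1))
    if yaw is not None:
        y=np.array([np.cos(yaw),np.sin(yaw),0]);z=np.array([0,0,-1.]);R=Ro.from_matrix(np.array([np.cross(y,z),y,z]).T)
    if R is not None: print("turn",((A.inv()*R).as_rotvec()/(np.pi/4)).round(3))
    print("shift norm (tool now)",d.round(3))
E
python3 - <<'E'
from h import *
goto([.549,.275,.25],np.radians(6.1))
print(onz("top",(227.9,204.5),.106),onz("top",(393.3,209.4),.106))
E
```

```text
clock: 0.65
position: [0.3879, 0.4346, 0.2532]
ee_rot: [0.493, 0.87, -0.0, -0.0]
ft_force: [0.6, -0.3, 0.6]
grip_width: 0.351
clk 0.65 pos [0.3879 0.4346 0.2532] grip 0.351 F [ 0.6 -0.3  0.6]
turn [-0.    -0.     0.551]
shift norm (tool now) [-2.746  0.705  0.04 ]
[0.54427276 0.27360294 0.106     ] [ 0.5364278  -0.24935742  0.106     ]
```

```bash
python3 -m crank '[[-0.35,[-0.55,0.14,0],[0,0,0.18]],[-0.35,[-0.52,0.22,0],[0,0,0.18]],[-0.35,[-0.49,0.29,0],[0,0,0.18]],[-0.35,[-0.44,0.36,0],[0,0,0]],[-0.35,[-0.44,0.36,0],[0,0,0]]]'
python3 - <<'E'
from h import *
goto([.547,.275,.099],np.radians(6.1))
cv2.imwrite("pics/w1.png",manip.camera("wrist"))
E
```

```text
clock: 1.15
position: [0.5508, 0.2767, 0.2532]
ee_rot: [0.663, 0.748, -0.0, -0.0]
ft_force: [1.1, 0.4, 0.3]
grip_width: 0.326
clk 1.15 pos [0.5508 0.2767 0.2532] grip 0.326 F [1.1 0.4 0.3]
turn [-0.    -0.     0.018]
shift norm (tool now) [-0.015 -0.049  1.928]
```

View pics/w1.png

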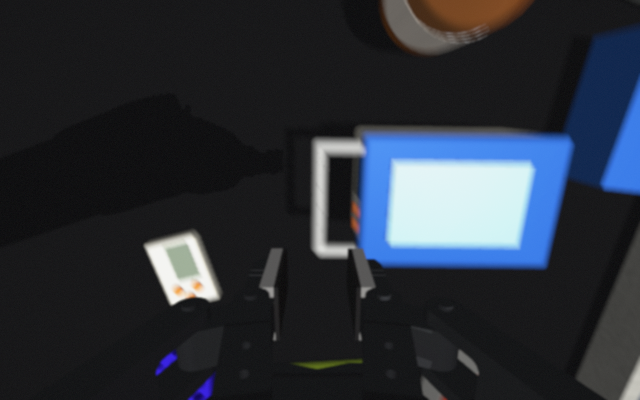

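The wrist view shows the bar from (313,140) to (325,257), parallel to the jaws. Its centre is about (319,198). I'll cross-check that point.

```bash
cat >> h.py <<'E'
def wristz(uv,z,o):
    i=manip.camera_info("wrist");R=Ro.from_quat(o["ee_rot"]).as_matrix();M=i["mount"]
    c=o["position"]+R@M[:3,3];d=R@M[:3,:3]@np.linalg.inv(i["K"])@np.array([uv[0],uv[1],1.])
    return c+d*(z-c[2])/d[2]
E
python3 - <<'E'
from h import *
o=manip.get_obs()
for p in((319,198),(319,140),(319,257)): print(wristz(p,.105,o))
E
```

```text
[0.55818288 0.26606832 0.105     ]
[0.55282601 0.31324919 0.105     ]
[0.56423346 0.21277767 0.105     ]
```

```bash
python3 - <<'E'
from h import *
o=manip.get_obs();print(o["position"],o["joint_velocities"].round(3),o["ee_rot"])
w=manip.camera("wrist");s=manip.camera("side")
cv2.imwrite("pics/w2.png",w);cv2.imwrite("pics/s2.png",s)
for c in blobs(w,*BLUE,amin=3000):
    r=cv2.minAreaRect(np.array([wristz(q[0],.11,o)[:2] for q in c],np.float32)*1000);print(r)
c=cv2.resize(s[110:200,280:420],None,fx=5,fy=5,interpolation=cv2.INTER_CUBIC);cv2.imwrite("pics/s2c.png",c)
for c in blobs(s,*BLUE): print(cv2.boundingRect(c),rect_w("side",c,.11))
E
```

```text
[0.55610727 0.26862822 0.25316089] [-0.027 -0.031  0.004  0.04   0.041 -0.005 -0.144] [ 6.66600355e-01  7.45411513e-01 -5.52200435e-04  2.31036789e-03]
((664.1310424804688, 287.19976806640625), (162.22283935546875, 110.2815170288086), 6.076646327972412)
(329, 241, 77, 48) ((654.4744873046875, -244.8310546875), (165.41070556640625, 118.31008911132812), 3.4529104232788086)
(313, 130, 53, 25) ((665.64892578125, 282.4731140136719), (167.01763916015625, 127.91484832763672), 6.137908935546875)
(369, 121, 34, 37) ((836.1385498046875, 282.4305419921875), (224.39364624023438, 106.52339935302734), 84.28600311279297)
```

View pics/s2c.png

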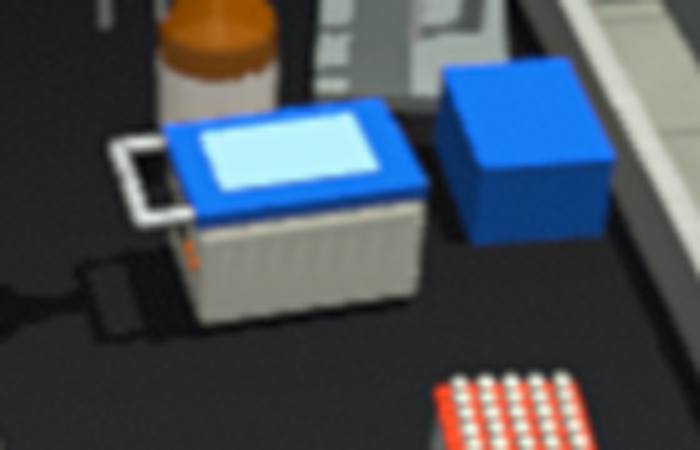

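View pics/w2.png

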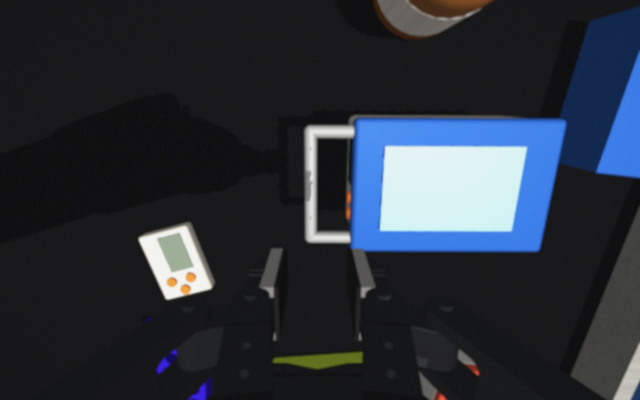

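The three views agree now (the first wrist frame lagged the arm). Lid centre is (0.664, 0.287), so the left handle is at (0.549, 0.275).

```bash
python3 - <<'E'
from h import *
goto([.5487,.2748,.103],np.radians(6.1))
E
```

```text
clk 1.3 pos [0.552  0.2744 0.2529] grip 0.326 F [-0.4 -0.1 -0.5]
turn [0.    0.002 0.01 ]
shift norm (tool now) [ 0.013 -0.04   1.874]
```

```bash
python3 -m crank '[[-0.4,[0.01,-0.04,0.3],[0,0,0.01]],[-0.4,[0,0,0.3],[0,0,0]],[-0.4,[0,0,0.3],[0,0,0]],[-0.4,[0,0,0],[0,0,0]],[-0.4,[0,0,0],[0,0,0]]]'
python3 - <<'E'
from h import *
goto([.5487,.2748,.103],np.radians(6.1))
cv2.imwrite("pics/w3.png",manip.camera("wrist"))
E
```

```text
clock: 1.8
position: [0.5461, 0.2792, 0.1817]
ee_rot: [0.666, 0.746, -0.0, -0.0]
ft_force: [0.1, 0.9, 0.7]
grip_width: 0.297
clk 1.8 pos [0.5461 0.2792 0.1817] grip 0.297 F [0.1 0.9 0.7]
turn [-0.001 -0.     0.009]
shift norm (tool now) [-0.059  0.027  0.984]
```

View pics/w3.png

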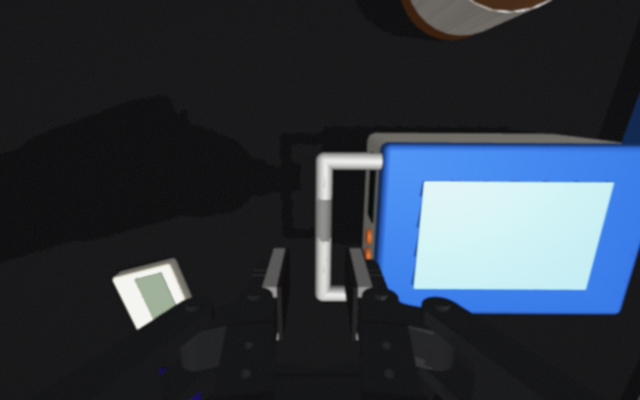

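```bash
python3 - <<'E'
from h import *
o=manip.get_obs();print(o["position"],o["joint_velocities"].round(3))
w=manip.camera("wrist");o2=manip.get_obs();print(o2["position"])
h=cv2.cvtColor(w,cv2.COLOR_BGR2HSV);m=cv2.inRange(h,np.array((0,0,120)),np.array((180,60,255)));m[:,:305]=0;m[:,345:]=0;m[:140]=0;m[262:]=0
ys,xs=np.nonzero(m);print([(y,xs[ys==y].min(),xs[ys==y].max()) for y in(180,200,250) if (ys==y).any()])
goto([.5487,.2748,.103],np.radians(6.1))
for c in blobs(w,*BLUE,amin=3000):
    print(cv2.minAreaRect(np.array([wristz(q[0],.11,o)[:2] for q in c],np.float32)*1000))
E
```

```text
[0.54670147 0.27921821 0.18253702] [ 0.003 -0.01   0.004 -0.011  0.    -0.003 -0.   ]
[0.54699948 0.27919878 0.18289183]
[(180, np.int64(315), np.int64(329)), (200, np.int64(316), np.int64(328)), (250, np.int64(315), np.int64(328))]
clk 1.9 pos [0.547  0.2792 0.1829] grip 0.301 F [0.7 0.1 0.8]
turn [ 0.002 -0.001  0.008]
shift norm (tool now) [-0.058  0.013  0.999]
((664.2006225585938, 288.14398193359375), (162.84959411621094, 110.08893585205078), 6.448781490325928)
```

```bash
python3 -m crank '[[-0.4,[-0.05,0.02,0.3],[0,0,0.01]],[-0.4,[0,0,0.35],[0,0,0]],[-0.4,[0,0,0.35],[0,0,0]],[-0.4,[0,0,0],[0,0,0]],[-0.4,[0,0,0],[0,0,0]]]'
python3 - <<'E'
from h import *
goto([.5487,.2748,.103],np.radians(6.1))
cv2.imwrite("pics/w4.png",manip.camera("wrist"))
E
```

```text
clock: 2.4
position: [0.5491, 0.2751, 0.1027]
ee_rot: [0.669, 0.743, 0.001, 0.0]
ft_force: [0.6, 0.5, 0.7]
grip_width: 0.299
clk 2.4 pos [0.5491 0.2751 0.1027] grip 0.299 F [0.6 0.5 0.7]
turn [ 0.001 -0.001 -0.002]
shift norm (tool now) [-0.003 -0.006 -0.003]
```

View pics/w4.png

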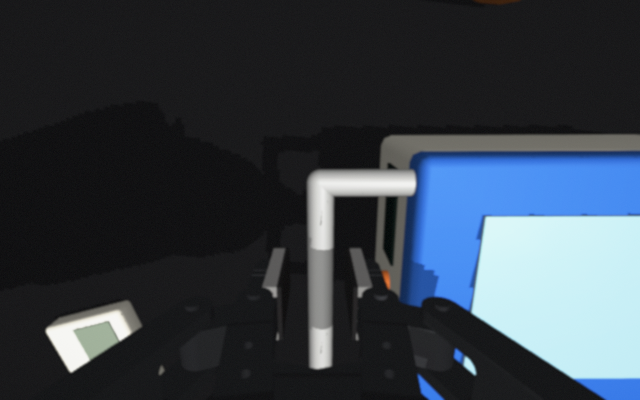

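The bar (column 320) runs between the pads (283 and 352), so I can close.

```bash
python3 -m crank '[[-1,[0,0,0],[0,0,0]],[-1,[0,0,0],[0,0,0]],[-1,[0,0,0],[0,0,0]],[-1,[0,0,0],[0,0,0]],[-1,[0,0,0],[0,0,0]]]' 25
python3 - <<'E'
import numpy as np
r=np.hypot(.198,.011);a0=np.arctan2(.011,.198)
p=lambda t:np.array([-r*np.cos(a0+t),r*np.sin(a0+t)])
ts=np.linspace(0,.8,9)
P=np.array([p(t) for t in ts]);print((np.diff(P,axis=0)/.08).round(3))
E
```

```text
clock: 2.95
position: [0.5503, 0.2754, 0.1034]
ee_rot: [0.669, 0.743, 0.002, 0.001]
ft_force: [3.8, 0.6, 6.7]
grip_width: 0.104
[[0.026 0.246]
 [0.051 0.243]
 [0.075 0.236]
 [0.098 0.228]
 [0.12  0.217]
 [0.141 0.204]
 [0.161 0.189]
 [0.179 0.172]]
```

```bash
python3 -m crank '[[-1,[0,0.03,-0.25],[0,0,0]],[-1,[0,0.05,-0.24],[0,0,0]],[-1,[0,0.075,-0.24],[0,0,0]],[-1,[0,0.1,-0.23],[0,0,0]],[-1,[0,0.12,-0.22],[0,0,0]]]'
python3 -m crank '[[-1,[0,0.14,-0.2],[0,0,0]],[-1,[0,0.16,-0.19],[0,0,0]],[-1,[0,0.18,-0.17],[0,0,0]],[-1,[0,0,0],[0,0,0]],[-1,[0,0,0],[0,0,0]]]'
python3 - <<'E'
from h import *
o=manip.get_obs();print(o["ft_force"],o["position"],o["grip_width"])
cv2.imwrite("pics/s5.png",manip.camera("side"))
E
```

```text
clock: 3.45
position: [0.5791, 0.2782, 0.1967]
ee_rot: [0.669, 0.743, 0.001, 0.0]
ft_force: [12.7, 3.5, -10.0]
grip_width: 0.102
clock: 3.95
position: [0.6158, 0.2822, 0.2419]
ee_rot: [0.669, 0.743, -0.0, -0.001]
ft_force: [-7.0, -0.7, 8.0]
grip_width: 0.103
[-7.01335474 -0.65061052  8.04331005] [0.61583034 0.28223027 0.24192281] 0.1025109520904534
```

View pics/s5.png

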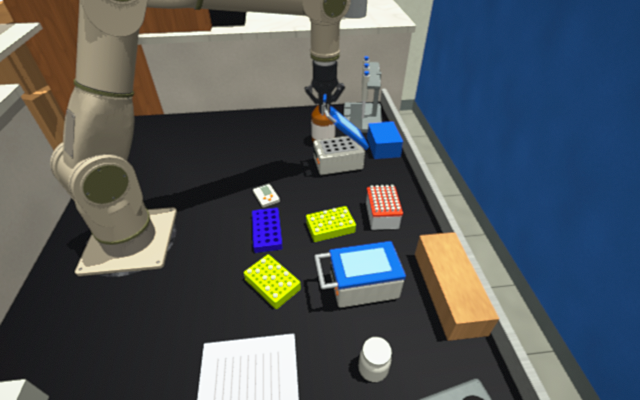

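The left lid is up about 45°, held at the handle (325,100). I'll open only part-way, then rise straight up.

```bash
python3 -m crank '[[-0.35,[0,0,0],[0,0,0]],[-0.35,[0,0,0],[0,0,0]],[-0.35,[0,0,0],[0,0,0]],[-0.35,[0,0,-0.3],[0,0,0]],[-0.35,[0,0,-0.5],[0,0,0]]]'
python3 -m crank '[[-0.35,[0,0,-0.5],[0,0,0]],[-0.35,[0,0,-0.3],[0,0,0]],[-0.35,[0,0,0],[0,0,0]],[-0.35,[0,0,0],[0,0,0]],[-0.35,[0,0,0],[0,0,0]]]'
python3 - <<'E'
from h import *
o=manip.get_obs();print(o["ft_force"],o["position"],o["grip_width"])
cv2.imwrite("pics/s6.png",manip.camera("side"));cv2.imwrite("pics/w6.png",manip.camera("wrist"))
E
```

```text
clock: 4.5
position: [0.6155, 0.2814, 0.3023]
ee_rot: [0.669, 0.743, -0.003, -0.001]
ft_force: [0.6, 0.8, 0.2]
grip_width: 0.322
clock: 5.0
position: [0.6163, 0.2818, 0.3669]
ee_rot: [0.669, 0.743, -0.001, -0.0]
ft_force: [0.0, 0.0, -0.2]
grip_width: 0.324
[ 0.04191239  0.02234729 -0.19255422] [0.61630698 0.28176125 0.3669179 ] 0.32372586246434293
```

View pics/s6.png

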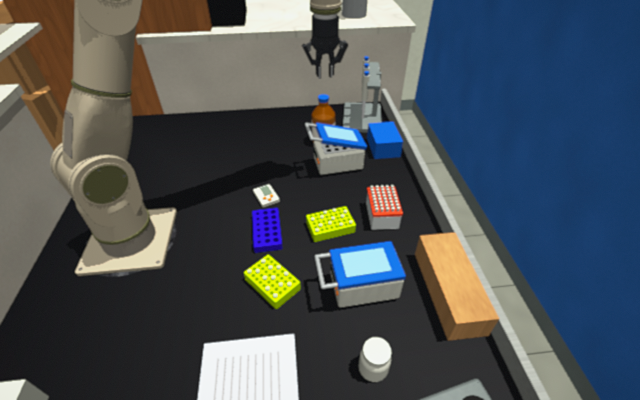

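View pics/w6.png

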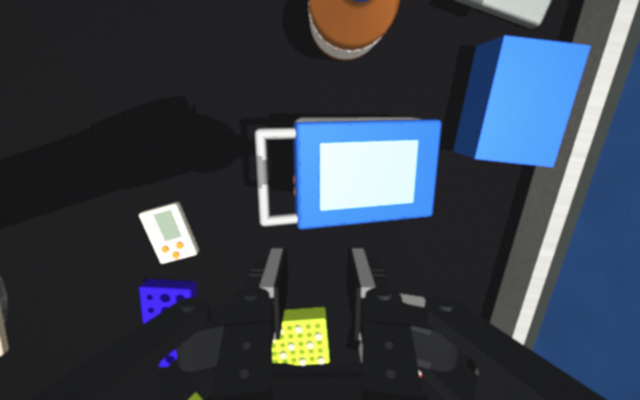

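In the side view the left lid has dropped from about 45° to nearly shut since I released it (320,133), so the left hinge looks worn. I'll let it finish while I travel to the right heater.

```bash
python3 -m crank '[[-0.4,[0,0,0],[0,0,0]],[-0.4,[0,0,0],[0,0,0]],[-0.4,[-0.4,0,0],[0,0,0]],[-0.4,[-0.55,-0.05,0],[0,0,0.03]],[-0.4,[-0.55,-0.05,0],[0,0,0.03]]]'
python3 -m crank '[[-0.4,[-0.55,-0.05,0.1],[0,0,0]],[-0.4,[-0.55,-0.05,0.1],[0,0,0]],[-0.4,[-0.55,-0.05,0.1],[0,0,0]],[-0.4,[-0.55,-0.05,0.1],[0,0,0]],[-0.4,[-0.55,-0.05,0.1],[0,0,0]]]'
python3 - <<'E'
from h import *
goto([.5374,-.248,.22],np.radians(3.4))
cv2.imwrite("pics/s7.png",manip.camera("side"))
E
```

```text
clock: 5.6
position: [0.62, 0.1605, 0.3681]
ee_rot: [0.686, 0.727, -0.0, -0.0]
ft_force: [0.8, -0.6, -0.3]
grip_width: 0.301
clock: 6.1
position: [0.6124, -0.0608, 0.3283]
ee_rot: [0.686, 0.727, 0.0, 0.0]
ft_force: [0.7, -0.1, -0.0]
grip_width: 0.302
clk 6.1 pos [ 0.6124 -0.0608  0.3283] grip 0.302 F [ 0.7 -0.1 -0. ]
turn [ 0.    -0.    -0.002]
shift norm (tool now) [-2.282 -1.072  1.353]
```

View pics/s7.png

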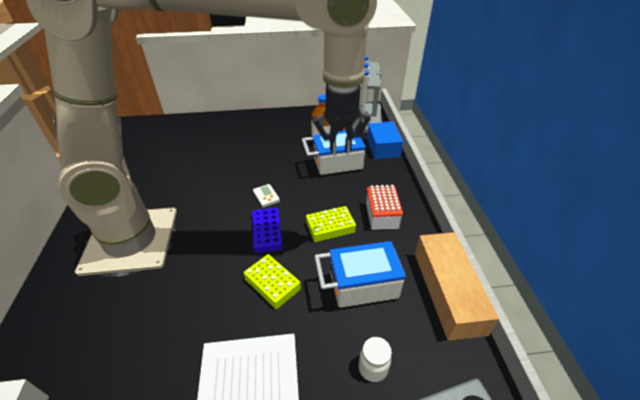

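The left lid is back shut (337,140), so the left heater is the worn one. On to the right handle.

```bash
python3 -m crank '[[-0.4,[-0.46,-0.21,0.2],[0,0,0]],[-0.4,[-0.46,-0.21,0.25],[0,0,0]],[-0.4,[-0.46,-0.21,0.25],[0,0,0]],[-0.4,[-0.45,-0.21,0.25],[0,0,0]],[-0.4,[-0.45,-0.22,0.25],[0,0,0]]]'
python3 -m crank '[[-0.4,[0,0,0.1],[0,0,0]],[-0.4,[0,0,0],[0,0,0]],[-0.4,[0,0,0],[0,0,0]],[-0.4,[0,0,0],[0,0,0]],[-0.4,[0,0,0],[0,0,0]]]'
python3 - <<'E'
from h import *
o=manip.get_obs()
w=manip.camera("wrist")
goto([.5374,-.248,.103],np.radians(3.4))
cv2.imwrite("pics/w8.png",w)
for c in blobs(w,*BLUE,amin=3000):
    print(cv2.minAreaRect(np.array([wristz(q[0],.11,o)[:2] for q in c],np.float32)*1000))
E
```

```text
clock: 6.65
position: [0.538, -0.2472, 0.2318]
ee_rot: [0.686, 0.727, 0.0, 0.0]
ft_force: [0.2, 0.2, 1.0]
grip_width: 0.301
clock: 7.15
position: [0.5395, -0.2451, 0.2251]
ee_rot: [0.686, 0.728, 0.0, 0.0]
ft_force: [0.1, -0.1, 0.2]
grip_width: 0.3
clk 7.2 pos [ 0.5393 -0.2453  0.225 ] grip 0.302 F [-0.6  0.4 -0.4]
turn [ 0.001  0.    -0.001]
shift norm (tool now) [-0.032 -0.027  1.525]
((653.1897583007812, -242.13839721679688), (161.74607849121094, 110.13567352294922), 3.366549015045166)
```

View pics/w8.png

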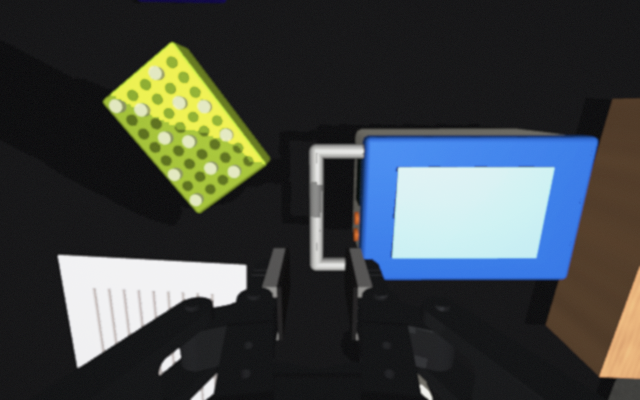

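The wrist view agrees with the top view to 1 mm: lid centre (0.653, -0.242), bar at column 316. I'll descend, close and raise.

```bash
python3 -m crank '[[-0.4,[-0.03,-0.03,0.35],[0,0,0]],[-0.4,[0,0,0.45],[0,0,0]],[-0.4,[0,0,0.45],[0,0,0]],[-0.4,[0,0,0.27],[0,0,0]],[-0.4,[0,0,0],[0,0,0]]]'
python3 - <<'E'
from h import *
w=manip.camera("wrist")
goto([.5374,-.248,.103],np.radians(3.4))
cv2.imwrite("pics/w9.png",w)
E
```

```text
clock: 7.7
position: [0.535, -0.2474, 0.1001]
ee_rot: [0.686, 0.727, -0.001, -0.002]
ft_force: [-1.1, 0.2, -0.2]
grip_width: 0.299
clk 7.75 pos [ 0.536  -0.2481  0.1023] grip 0.295 F [0.9 0.4 0.1]
turn [-0.003 -0.001 -0.002]
shift norm (tool now) [ 0.     0.017 -0.009]
```

View pics/w9.png

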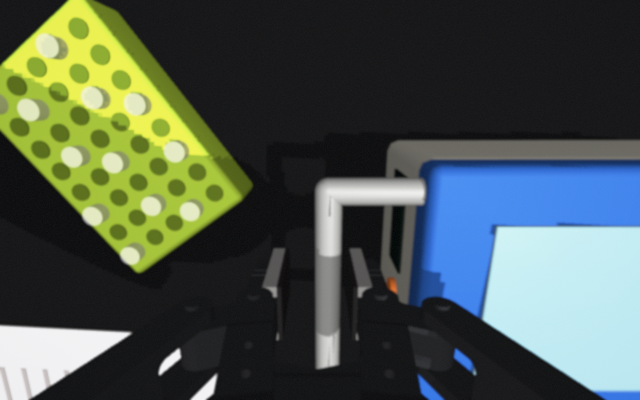

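```bash
python3 -m crank '[[-0.4,[0,0.03,0],[0,0,0]],[-1,[0,0,0],[0,0,0]],[-1,[0,0,0],[0,0,0]],[-1,[0,0,0],[0,0,0]],[-1,[0,0,0],[0,0,0]]]'
python3 -m crank '[[-1,[0,0,0],[0,0,0]],[-1,[0,0.03,-0.25],[0,0,0]],[-1,[0,0.05,-0.24],[0,0,0]],[-1,[0,0.075,-0.24],[0,0,0]],[-1,[0,0.1,-0.23],[0,0,0]]]'
python3 -m crank '[[-1,[0,0.12,-0.22],[0,0,0]],[-1,[0,0.14,-0.2],[0,0,0]],[-1,[0,0.16,-0.19],[0,0,0]],[-1,[0,0.18,-0.17],[0,0,0]],[-1,[0,0,0],[0,0,0]]]'
python3 - <<'E'
from h import *
o=manip.get_obs();print(o["ft_force"],o["position"],o["grip_width"])
cv2.imwrite("pics/s10.png",manip.camera("side"))
E
```

```text
clock: 8.25
position: [0.5392, -0.2487, 0.1046]
ee_rot: [0.687, 0.727, 0.001, 0.001]
ft_force: [-3.5, 0.6, 5.3]
grip_width: 0.104
clock: 8.75
position: [0.5581, -0.2476, 0.1809]
ee_rot: [0.687, 0.727, -0.0, -0.001]
ft_force: [-2.6, -1.0, -3.7]
grip_width: 0.105
clock: 9.25
position: [0.6069, -0.245, 0.2463]
ee_rot: [0.687, 0.727, 0.0, 0.0]
ft_force: [-17.5, 6.0, 21.0]
grip_width: 0.105
[-17.4956174    5.97312133  20.9649504 ] [ 0.60686391 -0.24498669  0.24633389] 0.1052000096915949
```

View pics/s10.png

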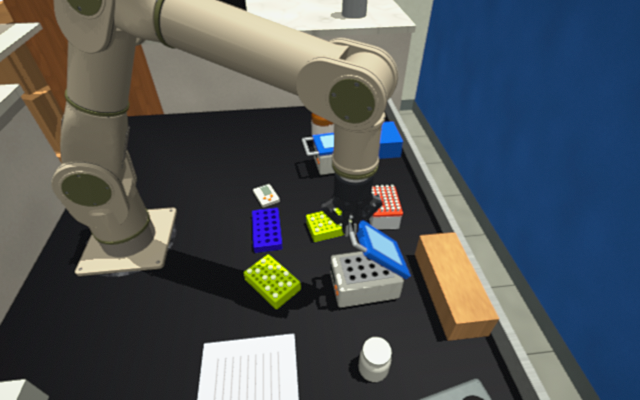

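The right lid is up about 47°. There's about 27 N of compression towards the hinge, so I'll ease 3 mm outward, then open part-way and rise.

```bash
python3 -m crank '[[-1,[0,-0.02,-0.025],[0,0,0]],[-1,[0,0,0],[0,0,0]],[-0.35,[0,0,0],[0,0,0]],[-0.35,[0,0,0],[0,0,0]],[-0.35,[0,0,0],[0,0,0]]]'
python3 -m crank '[[-0.35,[0,0,-0.2],[0,0,0]],[-0.35,[0,0,-0.4],[0,0,0]],[-0.35,[0,0,-0.5],[0,0,0]],[-0.35,[0,0,-0.3],[0,0,0]],[-0.35,[0,0,0],[0,0,0]]]'
python3 - <<'E'
from h import *
o=manip.get_obs();print(o["ft_force"],o["position"],o["grip_width"])
cv2.imwrite("pics/s11.png",manip.camera("side"));cv2.imwrite("pics/w11.png",manip.camera("wrist"))
E
```

```text
clock: 9.8
position: [0.6054, -0.2445, 0.2439]
ee_rot: [0.686, 0.727, -0.0, -0.0]
ft_force: [-0.6, -0.2, 0.4]
grip_width: 0.326
clock: 10.3
position: [0.6063, -0.2454, 0.3599]
ee_rot: [0.687, 0.727, 0.001, 0.003]
ft_force: [0.9, 0.3, -0.5]
grip_width: 0.324
[ 0.91994074  0.26039056 -0.51280503] [ 0.60625424 -0.24539389  0.35993005] 0.3240710775884828
```

View pics/s11.png

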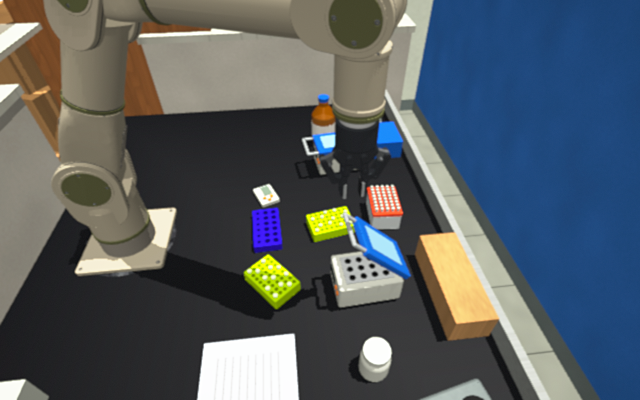

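View pics/w11.png

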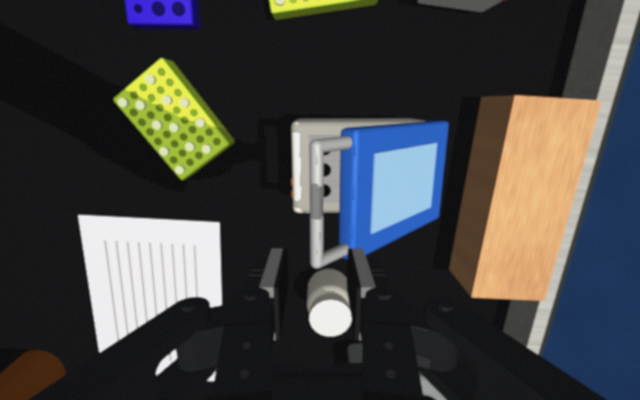

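The lid stands where I left it, with the handle at (348,217), so the right hinge is sound. I'll go to the far (left) side of the lime rack with the jaws fully open, to push it with two fingers.

```bash
python3 -m crank '[[-0.35,[0.2,0,-0.05],[0,0,0]],[-0.35,[0.5,0,0],[0,0,0]],[-0.35,[0.55,0,0],[0,0,0]],[1,[0.55,-0.03,0],[0,0,0]],[1,[0.55,-0.03,0],[0,0,0]]]'
python3 -m crank '[[1,[0.55,-0.03,0],[0,0,0]],[1,[0.55,-0.03,0],[0,0,0]],[1,[0.5,-0.03,0],[0,0,0]],[1,[0.15,0,0],[0,0,0]],[1,[0,0,0],[0,0,0]]]'
python3 - <<'E'
from h import *
t=manip.camera("top");cv2.imwrite("pics/t12.png",t);cv2.imwrite("pics/s12.png",manip.camera("side"))
for nm,col,z in(("lime",LIME,.035),("blue",BLUE,.11)):
    for c in blobs(t,*col): print(nm,cv2.boundingRect(c),[np.round(v,1) for v in rect_w("top",c,z)])
h=np.radians(3.4);u=np.array([np.cos(h),np.sin(h)]);v=np.array([-u[1],u[0]])
c=np.array([.655,-.2413]);p=c-.045*u+.315*v
goto([*p,.03],h)
E
```

```text
clock: 10.9
position: [0.5889, -0.054, 0.3591]
ee_rot: [0.686, 0.728, -0.0, -0.001]
ft_force: [1.1, 0.2, -0.4]
grip_width: 0.655
clock: 11.4
position: [0.5737, 0.0855, 0.3592]
ee_rot: [0.685, 0.729, -0.0, -0.001]
ft_force: [-0.2, -0.3, 0.4]
grip_width: 1.0
lime (353, 227, 47, 44) [array([ 416.5, -203.2]), array([ 86.5, 131.7]), np.float64(38.9)]
lime (305, 173, 32, 42) [array([596.5, -18.3]), array([131.8,  86.3]), np.float64(11.0)]
blue (532, 337, 15, 16) [array([ 135.3, -679.2]), array([41.5, 43.6]), np.float64(86.7)]
blue (157, 165, 13, 13) [array([649. , 486.2]), array([40.2, 38.6]), np.float64(3.8)]
blue (372, 144, 44, 33) [array([ 695.8, -250.8]), array([104.9, 131.3]), np.float64(4.0)]
blue (207, 142, 36, 52) [array([663.5, 290.4]), array([165.1, 105.9]), np.float64(6.3)]
blue (181, 99, 44, 30) [array([843.5, 368.9]), array([139.1,  98.6]), np.float64(89.9)]
clk 11.5 pos [0.5744 0.0812 0.3597] grip 0.999 F [-0.2 -1.1  0.6]
turn [-0.001  0.001 -0.003]
shift norm (tool now) [-0.143  0.207  4.121]
```

View pics/t12.png

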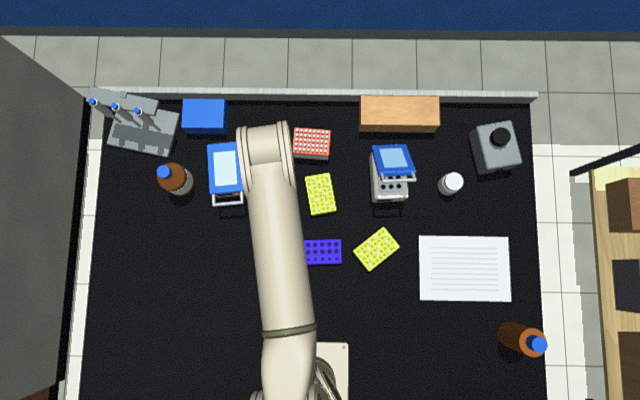

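View pics/s12.png

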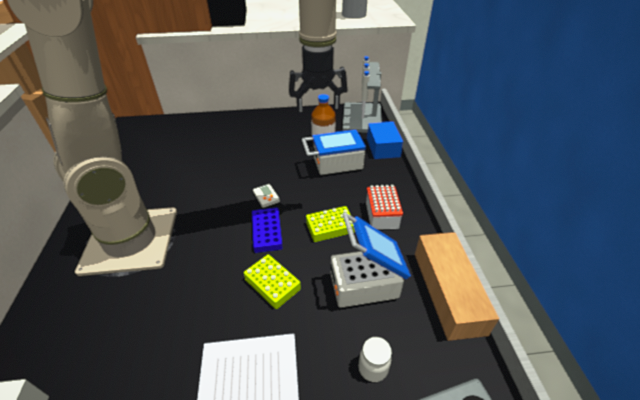

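The right lid is unchanged and the left is shut. The rack is untouched at (0.5965, -0.018), yaw 11°, and there is clear bench to its left. I'll descend.

```bash
python3 -m crank '[[1,[0,0.1,0.4],[0,0,0]],[1,[0,0.1,0.5],[0,0,0]],[1,[0,0,0.5],[0,0,0]],[1,[0,0,0.5],[0,0,0]],[1,[0,0,0.5],[0,0,0]]]'
python3 -m crank '[[1,[0,0,0.5],[0,0,0]],[1,[0,0,0.4],[0,0,0]],[1,[0,0,0.3],[0,0,0]],[1,[0,0,0],[0,0,0]],[1,[0,0,0],[0,0,0]]]'
python3 - <<'E'
from h import *
h=np.radians(3.4);u=np.array([np.cos(h),np.sin(h)]);v=np.array([-u[1],u[0]])
c=np.array([.655,-.2413]);p=c-.045*u+.151*v
goto([*p,.03],h)
cv2.imwrite("pics/s13.png",manip.camera("side"));cv2.imwrite("pics/w13.png",manip.camera("wrist"))
E
```

```text
clock: 12.0
position: [0.5906, 0.0804, 0.1666]
ee_rot: [0.688, 0.726, -0.0, 0.0]
ft_force: [0.4, -0.4, 0.2]
grip_width: 0.998
clock: 12.5
position: [0.591, 0.0814, 0.0727]
ee_rot: [0.687, 0.726, -0.0, 0.0]
ft_force: [-0.2, 0.8, -0.1]
grip_width: 1.006
clk 12.5 pos [0.591  0.0814 0.0727] grip 1.006 F [-0.2  0.8 -0.1]
turn [ 0.     0.001 -0.005]
shift norm (tool now) [-2.186  0.006  0.536]
```

View pics/s13.png

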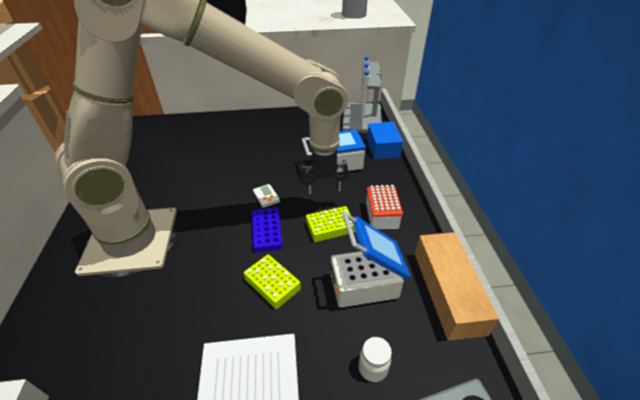

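View pics/w13.png

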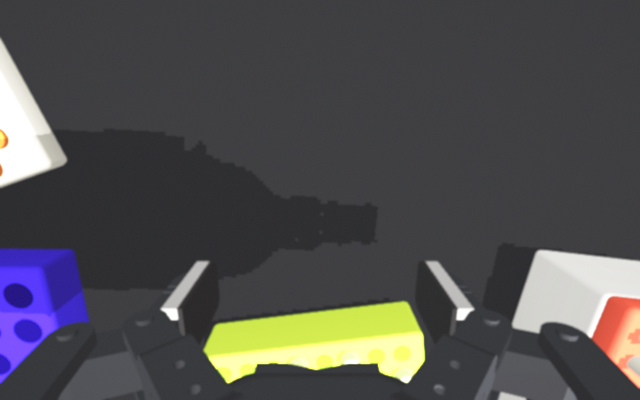

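```bash
python3 -m crank '[[1,[0,0,0.25],[0,0,0]],[1,[0,0,0.25],[0,0,0]],[1,[0,0,0],[0,0,0]],[1,[0,0,0],[0,0,0]],[1,[-0.2,0,0],[0,0,0]]]'
python3 -m crank '[[1,[-0.2,0,0],[0,0,0]],[1,[-0.15,0,0],[0,0,0]],[1,[-0.15,0,0],[0,0,0]],[1,[-0.15,0,0],[0,0,0]],[1,[-0.15,0,0],[0,0,0]]]'
python3 -m crank '[[1,[-0.15,0,0],[0,0,0]],[1,[-0.15,0,0],[0,0,0]],[1,[-0.15,0,0],[0,0,0]],[1,[-0.1,0,0],[0,0,0]],[1,[0,0,0],[0,0,0]]]'
python3 - <<'E'
from h import *
h=np.radians(3.4);u=np.array([np.cos(h),np.sin(h)]);v=np.array([-u[1],u[0]])
c=np.array([.655,-.2413]);p=c-.045*u+.151*v
goto([*p,.033],h)
cv2.imwrite("pics/s14.png",manip.camera("side"));cv2.imwrite("pics/t14.png",manip.camera("top"))
E
```

```text
clock: 13.1
position: [0.5925, 0.0692, 0.0338]
ee_rot: [0.685, 0.728, 0.002, 0.0]
ft_force: [0.5, 0.1, -0.2]
grip_width: 0.997
clock: 13.6
position: [0.5953, 0.0025, 0.0323]
ee_rot: [0.686, 0.727, 0.0, -0.0]
ft_force: [-0.7, 3.2, 2.2]
grip_width: 1.0
clock: 14.1
position: [0.5975, -0.0429, 0.032]
ee_rot: [0.687, 0.726, -0.0, 0.0]
ft_force: [0.6, 0.2, 0.8]
grip_width: 1.0
clk 14.1 pos [ 0.5975 -0.0429  0.032 ] grip 1.0 F [0.6 0.2 0.8]
turn [-0.     0.001 -0.005]
shift norm (tool now) [-0.631  0.01  -0.012]
```

View pics/s14.png

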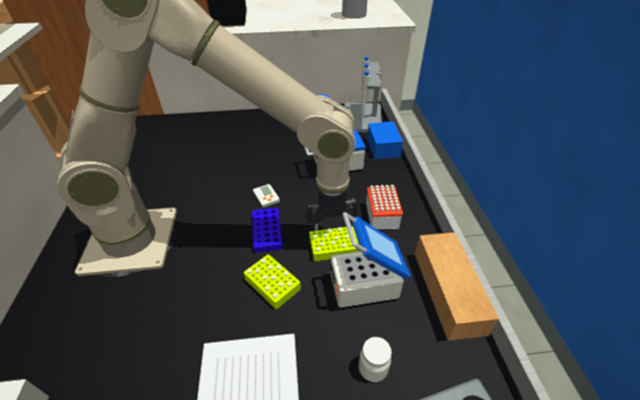

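View pics/t14.png

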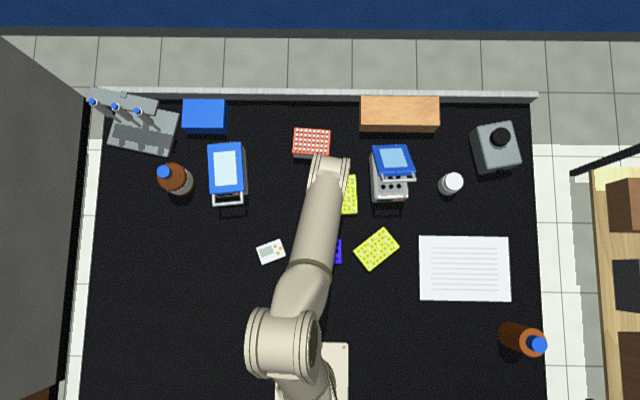

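The rack slides flat, its right edge now at column 357 and the heater wall at about 371. Some 50 mm to go, with slower steps at the end.

```bash
python3 -m crank '[[1,[-0.12,0,0],[0,0,0]],[1,[-0.12,0,0],[0,0,0]],[1,[-0.12,0,0],[0,0,0]],[1,[-0.08,0,0],[0,0,0]],[1,[-0.05,0,0],[0,0,0]]]'
python3 -m crank '[[1,[-0.03,0,0],[0,0,0]],[1,[-0.03,0,0],[0,0,0]],[1,[-0.03,0,0],[0,0,0]],[1,[0,0,0],[0,0,0]],[1,[0,0,0],[0,0,0]]]'
python3 - <<'E'
from h import *
h=np.radians(3.4);u=np.array([np.cos(h),np.sin(h)]);v=np.array([-u[1],u[0]])
c=np.array([.655,-.2413]);p=c-.045*u+.151*v
goto([*p,.033],h)
t=manip.camera("top");cv2.imwrite("pics/t15.png",cv2.resize(t[110:270,250:450],None,fx=3.5,fy=3.5))
E
```

```text
clock: 14.7
position: [0.5999, -0.081, 0.0321]
ee_rot: [0.687, 0.727, -0.0, 0.0]
ft_force: [-0.9, 2.3, -0.7]
grip_width: 1.002
clock: 15.2
position: [0.6005, -0.0872, 0.0322]
ee_rot: [0.687, 0.727, 0.0, 0.0]
ft_force: [-1.0, 0.5, -0.5]
grip_width: 0.997
clk 15.2 pos [ 0.6005 -0.0872  0.0322] grip 0.997 F [-1.   0.5 -0.5]
turn [ 0.     0.    -0.002]
shift norm (tool now) [-0.075  0.004 -0.01 ]
```

View pics/t15.png

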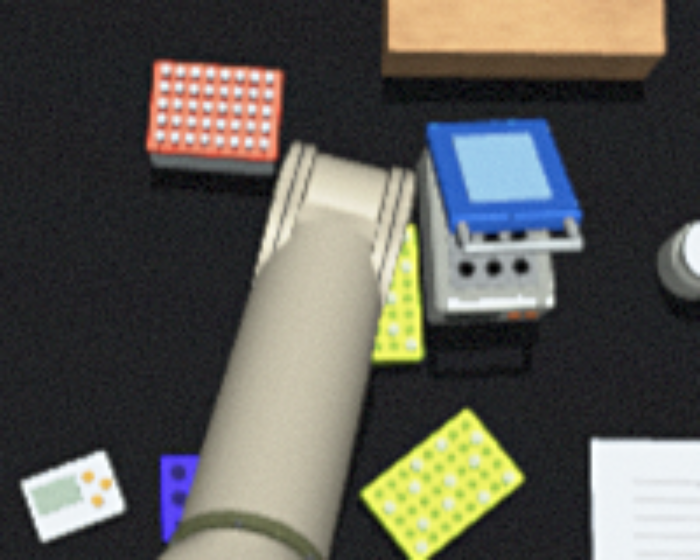

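Only a narrow gap is left, about 6 mm by the numbers. I'll take small pushes and watch the y force.

```bash
python3 -m crank '[[1,[-0.025,0,0],[0,0,0]],[1,[-0.025,0,0],[0,0,0]],[1,[-0.02,0,0],[0,0,0]],[1,[0,0,0],[0,0,0]],[1,[0,0,0],[0,0,0]]]'
python3 -m crank '[[1,[-0.015,0,0],[0,0,0]],[1,[0,0,0],[0,0,0]],[1,[-0.015,0,0],[0,0,0]],[1,[0,0,0],[0,0,0]],[1,[0,0,0],[0,0,0]]]'
```

```text
clock: 15.75
position: [0.6007, -0.093, 0.0321]
ee_rot: [0.687, 0.727, -0.0, 0.0]
ft_force: [-0.1, -0.3, -0.2]
grip_width: 0.996
clock: 16.25
position: [0.6009, -0.095, 0.0321]
ee_rot: [0.686, 0.727, 0.0, -0.0]
ft_force: [-0.2, 1.9, 0.7]
grip_width: 0.999
```

```bash
python3 -m crank '[[1,[-0.02,0,0],[0,0,0]],[1,[0,0,0],[0,0,0]],[1,[-0.02,0,0],[0,0,0]],[1,[0,0,0],[0,0,0]],[1,[0,0,0],[0,0,0]]]'
```

```text
clock: 16.75
position: [0.6008, -0.0952, 0.032]
ee_rot: [0.686, 0.728, 0.001, -0.002]
ft_force: [-3.9, 11.8, 5.0]
grip_width: 1.0
```

The tool stopped moving and the force rose to 12 N, so the rack is flush with the wall. I'll back off and check.

```bash
python3 -m crank '[[1,[0.1,0,0],[0,0,0]],[1,[0.2,0,0],[0,0,0]],[1,[0.3,0,0],[0,0,0]],[1,[0.3,0,-0.2],[0,0,0]],[1,[0,0,-0.4],[0,0,0]]]'
python3 -m crank '[[1,[0.3,0,-0.5],[0,0,0]],[1,[0.5,0,-0.5],[0,0,0]],[1,[0.5,0,-0.4],[0,0,0]],[1,[0.4,0,0],[0,0,0]],[1,[0,0,0],[0,0,0]]]'
python3 -m crank '[[1,[0,0,0],[0,0,0]],[1,[0,0,0],[0,0,0]],[1,[0,0,0],[0,0,0]],[1,[0,0,0],[0,0,0]],[1,[0,0,0],[0,0,0]]]'
python3 - <<'E'
from h import *
t=manip.camera("top");cv2.imwrite("pics/t16.png",cv2.resize(t[90:280,150:480],None,fx=2.4,fy=2.4,interpolation=cv2.INTER_CUBIC));s=manip.camera("side");cv2.imwrite("pics/s16.png",s)
h=np.radians(3.4);u=np.array([np.cos(h),np.sin(h)]);v=np.array([-u[1],u[0]]);cc=np.array([.655,-.2413])
for n,im in(("top",t),("side",s)):
  for c in blobs(im,*LIME):
    r=rect_w(n,c,.035);d=np.array(r[0])/1000-cc;print(n,[np.round(x,1) for x in r],"heater frame",(d@u).round(4),(d@v).round(4))
for c in blobs(t,*BLUE,amin=500): print(rect_w("top",c,.11))
# bystander colours vs start, top view
t0=cv2.imread("pics/top0.png")
for nm,col in(("violet",((119,100,60),(135,255,255))),("red",((0,100,120),(12,255,255)))):
  for im in(t0,t): print(nm,[tuple(np.round(cv2.minAreaRect(c)[0],1)) for c in blobs(im,*col)])
E
```

```text
clock: 17.25
position: [0.5951, -0.0211, 0.0782]
ee_rot: [0.685, 0.729, -0.001, -0.002]
ft_force: [-0.0, 1.5, 0.4]
grip_width: 0.998
clock: 17.75
position: [0.5889, 0.1108, 0.1875]
ee_rot: [0.684, 0.73, 0.002, -0.0]
ft_force: [-0.2, -0.6, -1.9]
grip_width: 1.0
clock: 18.25
position: [0.5895, 0.1031, 0.1866]
ee_rot: [0.687, 0.727, -0.0, -0.0]
ft_force: [0.7, -0.5, -0.7]
grip_width: 1.002
top [array([ 416.4, -203. ]), array([ 86.5, 131.7]), np.float64(38.9)] heater frame -0.2359 0.0523
top [array([ 598.6, -147.3]), array([131.9,  86.7]), np.float64(3.6)] heater frame -0.0507 0.0971
side [array([ 419.3, -212. ]), array([ 94.5, 147.5]), np.float64(39.0)] heater frame -0.2336 0.0432
side [array([ 599.3, -157.6]), array([132.7, 108.5]), np.float64(3.3)] heater frame -0.0506 0.0869
((695.760986328125, -250.82318115234375), (104.8582992553711, 131.33724975585938), 4.029008865356445)
((663.9969482421875, 287.5177307128906), (164.8260955810547, 111.78225708007812), 6.310591697692871)
((844.27392578125, 369.2325134277344), (138.9225311279297, 98.81849670410156), 89.27886199951172)
violet [(np.float64(318.3), np.float64(251.4))]
violet [(np.float64(319.5), np.float64(251.4))]
red [(np.float64(530.4), np.float64(341.5)), (np.float64(311.1), np.float64(141.2))]
red [(np.float64(532.0), np.float64(343.1)), (np.float64(175.3), np.float64(176.5)), (np.float64(311.0), np.float64(141.2))]
```

View pics/t16.png

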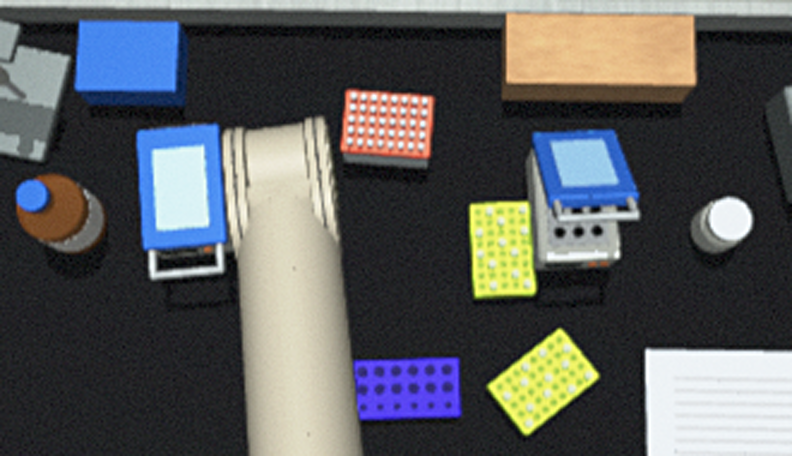

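View pics/s16.png

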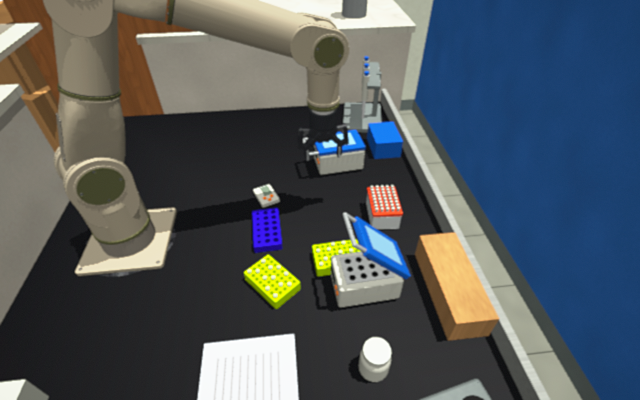

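The checks pass: the rack is flush (0.097 m sideways, -0.051 m along the depth, yaw 3.6° against the heater's 3.4°). The left lid is shut, the right lid is half open and the bystanders are in place. I'll hand in.

```bash
python3 -c "
from workcell import manip
print(manip.hand_in(), manip.get_obs()['clock'])"
```

```text
the job is handed in; nothing more can be done
the job is handed in; nothing more can be done
```

The job is done and handed in at about 18 s of the 72 s allowed; handing in reports no verdict. The left heater's lid, raised about 45° and let go, sagged shut, so the left hinge is the worn one. The right heater's lid held and stands half open at about 47°.

I pushed the left-most lime rack with two open fingers, without lifting it, against the right heater's left wall. The push force rose to 12 N when the rack met the wall.

**Last checks:**
- **Rack:** in the top view its centre is 97 mm sideways (97.5 mm is flush) and 51 mm forward of the heater's centre. That puts about 95 mm of its 130 mm length alongside. Its yaw is 3.6° against the heater's 3.4°.
- **Lids:** in the top view the left lid's outline is back to its shut size. The right lid's outline hasn't changed since I let it go.
- **Bystanders:** the tip box moved less than 1 pixel in the top view. The violet rack's centre read about 1 pixel off because the arm partly covered it. I checked the bottle, jar and timer only by eye; all three stood where they were.
- **Disagreement:** the side view put the rack about 10 mm nearer the heater than the top view did. I put that down to the rack's visible side face stretching its outline. The side view misread the untouched second lime rack by about the same amount.

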